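# Wet the parts brush at the plunger can and dab a seized nut

### The arm

A 6-joint arm with a two-finger parallel gripper is mounted at the origin on the work surface; the furniture and walls round the work are solid. World frame = base frame: x ahead of the robot, y to its left, z up, the work surface at z = 0. Lengths are in m, angles in rad, forces in N, time in s.
With the tool pointing down it reaches from about 0.325 to 0.775 m from the base axis. Payload 5.5 kg.
Tool frame: the origin (TCP) lies at the very end of the fingers, on their centre line; the grasp point (between the pads) lies 19 mm behind it; z points along the fingers, y is the line along which they close (so a half turn about z gives the same grasp; the last joint's range is limited). The gripper opens to 88 mm and grips with 3 to 60 N. Pads are 20 mm wide; open, the fingers measure 115 mm over their backs; the gripper's body (75 mm by 178 mm) begins 61 mm behind the grasp point.
Start: joints at [-1.225, 0.091, 1.231, -0, 1.82, -0.057], TCP at [0.235, -0.552, 0.223] pointing down, gripper open.
Joint ranges: [-2.87, 2.87], [-0.86, 2.18], [0.17, 2.46], [-1.51, 4.65], [0.06, 2.69], [-2.65, 2.65]. Speed limits (rad/s): [2.57, 2.57, 3.01, 3.14, 3.14, 3.14].

### API

Orientations are given as [roll, pitch, yaw] about the fixed x, y, z axes, in that order (R = Rz(yaw) Ry(pitch) Rx(roll)).
In Python, from bench import readout, vision, order gives the robot as it stands.
- The arm moves only by the tool move_arm, never from a script. Its argument "plan" is a list of rows, each a list of 2 entries, a list of its own where there are three numbers: the shift along the tool's x, y, z scaled (see below), then the turn about the tool's z scaled (see below). A call has 1 to 20 rows; each row shifts and turns the commanded pose from where the row before left it, along the tool's axes as they then stand; what a row does not reach is not made up. The controller multiplies each number of a shift by 0.05 m and each number of a turn by 0.1 rad. A row lasts 1/10 s, in which the tool goes at most 50 mm and 8.59 degrees, less where a joint would pass 70% of its speed; a pose out of reach is approached as far as the arm can. A call with a number of a shift or a turn outside -1 to 1 is refused whole. A call with a gripper value outside its range is refused whole. "gripper" is the finger opening in mm, from 0 to 87.8, set as the call begins (left out, the last holds). The fingers move at their own pace and stop on an object; the grip force is fixed at half the most. Time passes only in rows, so rows that do not move let the fingers close. It gives the time, the measured TCP pose, the force, the opening and the grip force at its end, in the units of the state.
- readout.read_state(): the state, without advancing time (a new reading comes with each control period).
- vision.grab_frame(name): name is "scene" or "top" or "wrist"; returns a dict with "img" (400x640x3 uint8, red, green, blue), "camera_matrix" (3x3 intrinsics, pixels), "dist" ([k1, k2, p1, p2, k3] as OpenCV has them; the pictures are not rectified), "world_to_cam" (4x4, takes a point from world to camera coordinates). Camera axes: x right, y down, z forward; pixel columns grow to the right and rows downward; lengths in m; the calibration is good to about 2 mm. A picture is of the moment at which its call begins. There is no depth.
- order.hand_in(): hands the job in; it is judged then, once.
The state is a dict: "clock": time; "joints": joint angles; "joint_vel": joint speeds; "joint_efforts": joint torques, N m; "position": TCP position; "eef_rot": TCP orientation; "force": force on the tool from outside, world axes, zero at the start; "ft_torque": the same for the moment, N m; "gripper_width": finger opening in m; "finger_force": force on a finger pad.
Only numpy, scipy, OpenCV 4.12 (cv2) and the standard library are available. Lean on these libraries where they do the work, as an engineer would, in place of code of your own. Each camera call takes 0.05 s, during which the arm holds its last target. There are 200 camera calls.

### The job

Lay the parts brush in the sloping brush rest, bristles at the low end, let go of it, and take it again by the end of its handle so that it can be held upright, bristles down. With the bristles of the upright brush push the sprung pan in the mouth of the plunger can right down, without ramming it on its stop, lift the brush out so that the pan comes back up, and dab the bristle end on the brass nut in the middle of the float-chamber lid. Then lay the brush back in the rest as before and let go; leave the lid, the brass cap and the black-handled probe where they are.

Things in the scene. Friction and masses are not known exactly. Their poses are not given: they have to be found in the camera images.
- parts_brush: Acid brush, 162 mm long, 50 g, lying on the bench. Cream handle 56 mm long, 16 x 18 mm; then a thin shaft ending in dark bristles, in effect a 10 mm square bar 106 mm long on the same centre line. Origin: mid-length, 9 mm under the centre line; y runs from bristles (y = -81 mm) to handle (y = 25 to 81 mm), z up as it lies. It balances near y = 20 mm
- bristle_end (a point): the bristle end of the brush, on its centre line
- handle_end (a point): the far end of the brush's handle, on its centre line
- brush_rest: Fixed rest: open aluminium channel on a dark base 96 x 150 mm, sloping 45 degrees, falling towards its own -y, so a brush in it has its bristles low, at the -y end, against a 17 mm stop lip. Channel 118 mm long, floor 26 mm wide, sides 15 mm high flaring to 38 mm between their tops; above its upper end the last 40 mm of the handle stand free. Origin: centre of the underside; z up
- rest_foot (a point): the point, 30 mm above the bench and 9 mm off the channel floor, where the bristle end lies when the brush is in the rest
- rest_head (a point): the point 162 mm up the slope from rest_foot, 145 mm above the bench, where the handle end then is; the brush may come to lie some 2 degrees and some 8 mm to the side off this line, as the channel is wider than the brush
- plunger_can: Fixed steel solvent can, 112 mm in diameter, shoulder at 75 to 90 mm, then an open neck of 80 mm inside and 86 mm outside diameter up to the mouth at z = 114 mm. Origin: centre of its underside; z up. (The can is dry.)
- can_mouth (a point): centre of the can's mouth, level with its rim
- can_pan (a joint): how far the round sprung pan (flat floor of 58 mm diameter in a 77 mm dished plate) is pushed down inside the can's neck, in m: 0 = up, 26 mm below the rim; 0.018 = fully down at its rigid stop. The spring's force grows evenly from 2.5 N at the start to 12 N at the stop; it springs back
- pan_top (a point): centre of the pan's upper face; it moves with the pan
- chamber_lid: Loose float-chamber lid of grey metal, 76 x 73 mm, 60 g, lying flat on the 4 mm cardboard; a neck of 23 mm diameter, 23 mm high, rises in its middle and carries a small brass nut (12 mm wide at its top, 28 mm above the lid's underside). Origin: underside, 3 mm from the neck's axis; z up
- lid_nut (a point): centre of the brass nut's top, on the axis of the lid's neck
- brass_cap: Loose finned brass cap, 43 mm across, 30 mm high, a bystander. Origin: centre of its underside
- pick: Loose probe: black handle and thin steel blade, 131 mm long, 12 mm thick, lying beyond the rest, a bystander. Origin: centre of its underside
Not all that is in view belongs to the job. There is more than one size of the chamber_lid; the job needs the smaller.

How it is judged:
On the way, in this order (a step that is already met when the one before it is completed fails the run):
1. the brush lies in the rest, bristle end within 25 mm of rest_foot and handle end within 30 mm of rest_head, let go by the fingers (distance between bristle_end and rest_foot below 0.025 m and distance between handle_end and rest_head below 0.03 m and contact force between the fingers and parts_brush below 0.05 N and linear speed of parts_brush below 0.03 m/s), for 0.2 s.
2. the bristles of the upright brush (within 20 degrees) push the pan down by at least 12 of its 18 mm (value of joint can_pan above 0.012 m and contact force between parts_brush and plunger_can above 1 N and angle between parts_brush's own y axis and vertical below 0.35 rad and horizontal distance between bristle_end and pan_top below 0.036 m), for 0.15 s.
3. the brush is clear above the can and the pan is up again (value of joint can_pan below 0.003 m and z of bristle_end in the frame of can_mouth above 0.005 m), for 0.1 s.
4. the bristle end touches the nut on the lid (contact force between parts_brush and chamber_lid above 0.3 N and distance between bristle_end and lid_nut below 0.018 m), for 0.05 s.
At the end, for the whole second after the job is handed in: The brush lies still in the rest, let go, its bristle end within 25 mm of rest_foot and its handle end within 30 mm of rest_head; the can's pan is up (within 3 mm); the lid is within 30 mm of where it was (distance between bristle_end and rest_foot below 0.025 m and distance between handle_end and rest_head below 0.03 m and linear speed of parts_brush below 0.02 m/s and contact force between the fingers and parts_brush below 0.05 N and value of joint can_pan below 0.003 m and distance of chamber_lid from where it was at the start of the episode below 0.03 m); the robot touches nothing.
It fails at once if the brush is rammed on the can: more than 40 N between the brush and the pan or the can (contact force between parts_brush and plunger_can above 40 N).
It fails at once if the lid is shoved more than 30 mm (distance of chamber_lid from where it was at the start of the episode above 0.03 m).
It fails at once if the brass cap or the probe is moved more than 30 mm (distance of any of brass_cap, pick from where it was at the start of the episode above 0.03 m).
It also fails if it takes over 70 s, if anything falls off the work surface, if the arm or the gripper's body presses on something with over 40 N, if the wrist force passes 120 N, or if a joint passes its speed limit or range.

## Working session

There is one attempt and no reset: what is moved stays moved. The work goes in short steps, Python scripts to look and compute and a tool call to move; the robot and the scene stay as the last step left them, time stands still between calls to the robot, and variables do not carry over. Pictures are saved under pics/ and viewed, at most 10 in all, crops included, and the job is handed in when it is done.

Besides the shell and the picture viewer there is one more tool, called by a JSON object that holds its "method" and its "body". move_arm: Moves the arm, as the interface text tells. Its arguments: {"type":"object","properties":{"plan":{"type":"array"},"gripper":{"type":"number"}},"required":["plan"]}

```bash
ls; mkdir -p pics
python3 - <<'E'
from bench import readout, vision
import cv2, pickle, numpy as np
F={n:vision.grab_frame(n) for n in("scene","top","wrist")}
pickle.dump(F,open('f0.pkl','wb'))
for n in F:
    f=F[n]; cv2.imwrite(f'pics/{n}0.png',f['img'][...,::-1]); print(n,np.round(f['camera_matrix'],1).tolist(),np.round(f['dist'],3),np.round(f['world_to_cam'],3).tolist())
print(readout.read_state())
E
```

```text
pics
scene [[453.8, 0.0, 318.2], [0.0, 453.8, 199.1], [0.0, 0.0, 1.0]] [-0.128  0.     0.     0.     0.   ] [[-0.691, -0.723, 0.007, 0.408], [-0.458, 0.43, -0.778, 0.268], [0.559, -0.541, -0.628, 1.141], [0.0, 0.0, 0.0, 1.0]]
top [[517.6, 0.0, 323.7], [0.0, 517.6, 201.6], [0.0, 0.0, 1.0]] [0.005 0.    0.    0.    0.   ] [[-0.009, -1.0, -0.007, 0.105], [-0.998, 0.01, -0.067, 0.513], [0.067, 0.006, -0.998, 1.342], [0.0, 0.0, 0.0, 1.0]]
wrist [[310.3, 0.0, 320.8], [0.0, 310.3, 201.9], [0.0, 0.0, 1.0]] [0.015 0.    0.    0.    0.   ] [[0.393, -0.92, -0.001, -0.599], [-0.884, -0.378, 0.274, -0.034], [-0.253, -0.107, -0.962, 0.39], [0.0, 0.0, 0.0, 1.0]]
{'clock': 0.15, 'joints': array([-1.22470681e+00,  9.16994724e-02,  1.23160820e+00,  2.46094111e-05,
        1.81985358e+00, -5.67165039e-02]), 'joint_vel': array([-0.00095794, -0.00195115, -0.00204311, -0.00135811,  0.0013672 ,
        0.00059306]), 'joint_efforts': array([ 1.56071059e-03, -4.47045565e+01, -4.06907451e+01,  6.99219620e-02,
        2.74642470e-02, -1.23732866e-04]), 'position': array([ 0.2351151 , -0.55175097,  0.22175914]), 'eef_rot': array([-3.14002793e+00, -1.12739132e-04,  4.02811975e-01]), 'force': array([0.16309229, 0.20096282, 0.2361859 ]), 'ft_torque': array([-0.00345721,  0.04745929,  0.020951  ]), 'finger_force': 0.0, 'gripper_width': 0.08787805273142293}
```

View pics/top0.png

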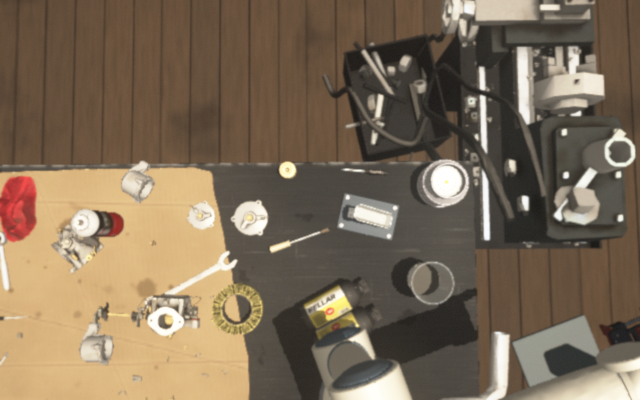

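View pics/scene0.png

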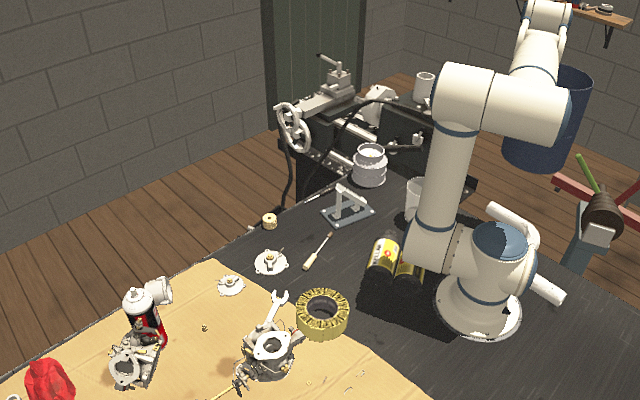

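```bash
cat > h.py <<'E'
import numpy as np, cv2
def rays(f,px):
    p=cv2.undistortPoints(np.float64(px).reshape(-1,1,2),f['camera_matrix'],f['dist']).reshape(-1,2)
    R=f['world_to_cam'][:3,:3];t=f['world_to_cam'][:3,3]
    return -R.T@t,(np.c_[p,np.ones(len(p))]@R)
def onz(f,px,z):
    c,d=rays(f,px); return c+d*((z-c[2])/d[:,2])[:,None]
def proj(f,P):
    R=f['world_to_cam'][:3,:3];t=f['world_to_cam'][:3,3]
    return cv2.projectPoints(np.float64(P).reshape(-1,1,3),cv2.Rodrigues(R)[0],t,f['camera_matrix'],f['dist'])[0].reshape(-1,2)
E
python3 - <<'E'
import pickle,cv2,numpy as np
F=pickle.load(open('f0.pkl','rb'))
def crop(n,x,y,w,h,s): return cv2.resize(F[n]['img'][y:y+h,x:x+w,::-1],None,fx=s,fy=s,interpolation=cv2.INTER_CUBIC)
# top: brush+rest 262..402 x 185..265 ; can 410..475 x 155..215, lid 185..220
a=crop('top',262,180,160,80,5)
b=crop('scene',300,170,80,50,5); b2=crop('top',410,155,64,60,4);b3=crop('scene',315,175,1,1,1)
c=np.zeros((600,800,3),np.uint8); c[:400]=a; 
d=crop('top',184,198,80,40,5)[:200,:400]; c[400:,:400]=d
c[400:,400:]=crop('scene',310,178,80,40,5)[:200,:400]
cv2.imwrite('pics/m1.png',c)
E
```

```text
(no output)
```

View pics/m1.png

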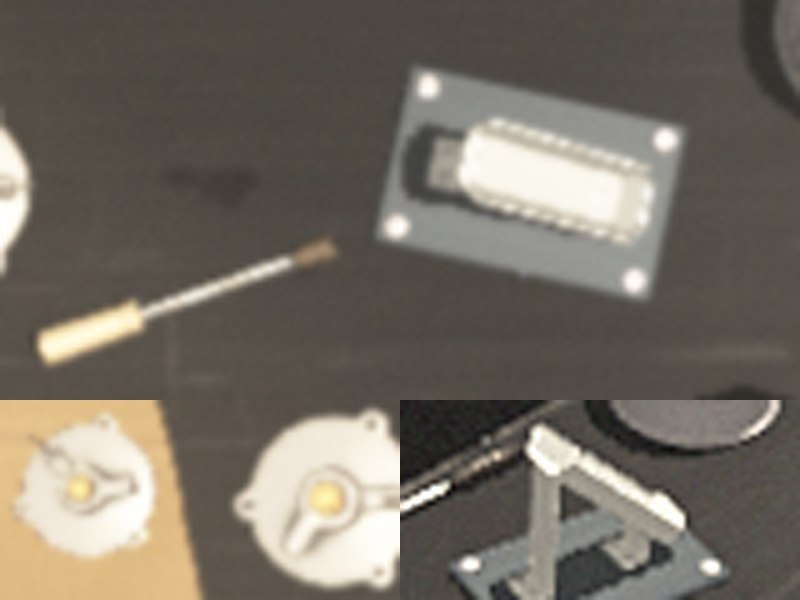

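Run:
```python
import pickle; from h import *
np.set_printoptions(precision=4,suppress=True)
F=pickle.load(open('f0.pkl','rb')); T=F['top']; S=F['scene']
B=onz(T,[(344,193.2),(399.2,205.4),(392,240),(337,228)],.006)
print('base',B,[np.linalg.norm(B[i]-B[(i+1)%4]) for i in range(4)])
c=B.mean(0); u=(B[0]+B[3]-B[1]-B[2]); u/=np.linalg.norm(u); print('centre',c,'yaxis',u,np.arctan2(u[1],u[0]))
b=onz(T,[(270.4,250),(329.2,229.2)],.009); print('brush',b,np.linalg.norm(b[0]-b[1])); v=b[0]-b[1];print(np.arctan2(v[1],v[0]))
# brush mask refine
im=T['img'][225:255,264:336].astype(int); hsv=cv2.cvtColor(T['img'],cv2.COLOR_RGB2HSV)[225:255,264:336]
m=(im.max(2)>105)|((im[...,0]-im[...,2])>30); ys,xs=np.nonzero(m); pts=np.c_[xs+264,ys+225].astype(np.float32)
p0=pts.mean(0); w=np.linalg.svd(pts-p0)[2][0]; s=(pts-p0)@w; print('pca px',p0+w*s.min(),p0+w*s.max(),len(pts))
# nuts
for n,p in (('small',(200,215.8)),('big',(249.2,217))): print(n,onz(T,[p],.032))
im=T['img'][205:226,190:212].astype(int); mm=(im[...,0]-im[...,2]>60)&(im[...,0]>150)&(np.hypot(*(np.mgrid[205:226,190:212]-np.array([215.8,200])[:,None,None]))<4); ys,xs=np.nonzero(mm); p=(xs.mean()+190,ys.mean()+205); print('nut px',p,onz(T,[p],.032))
# can circle
g=cv2.cvtColor(T['img'][150:220,405:478],cv2.COLOR_RGB2GRAY); cs=cv2.HoughCircles(cv2.GaussianBlur(cv2.resize(g,None,fx=4,fy=4,interpolation=cv2.INTER_CUBIC),(0,0),2),cv2.HOUGH_GRADIENT,1,8,param1=80,param2=25,minRadius=40,maxRadius=130)
print((cs[0][:8]/4+[405,150,0]) if cs is not None else None)
# predicted rest points
o=c.copy()
for z in (.107,.0236):pass
# scene/top crop
C=cv2.resize(T['img'][150:220,405:478,::-1],None,fx=5,fy=5,interpolation=cv2.INTER_CUBIC)
D=cv2.resize(S['img'][135:215,315:395,::-1],None,fx=5,fy=5,interpolation=cv2.INTER_CUBIC)
X=np.zeros((400,800,3),np.uint8);X[:350,:365]=C;X[:,380:780]=D;cv2.imwrite('pics/m2.png',X)
```

```text
base [[ 0.5364  0.0461  0.006 ]
 [ 0.5026 -0.0996  0.006 ]
 [ 0.4114 -0.0789  0.006 ]
 [ 0.4443  0.0656  0.006 ]] [np.float64(0.1494973673488934), np.float64(0.09343246686369128), np.float64(0.1482100117825418), np.float64(0.09407490213267554)]
centre [ 0.4737 -0.0167  0.006 ] yaxis [0.224  0.9746 0.    ] 1.344859321738528
brush [[0.3881 0.2414 0.009 ]
 [0.4413 0.0863 0.009 ]] 0.16400049795468008
1.9011417551874934
pca px [268.4042 248.024 ] [328.9319 229.7743] 352
small [[0.4789 0.4217 0.032 ]]
big [[0.4745 0.2938 0.032 ]]
nut px (np.float64(199.45454545454547), np.float64(215.13636363636363)) [[0.4806 0.4232 0.032 ]]
[[445.375 182.375  23.2  ]
 [447.875 180.875  17.2  ]
 [442.875 184.375  20.   ]
 [446.625 178.625  19.425]
 [445.375 184.625  21.225]
 [442.125 178.875  18.85 ]
 [449.875 180.875  18.725]
 [443.625 180.375  20.875]]
```

View pics/m2.png

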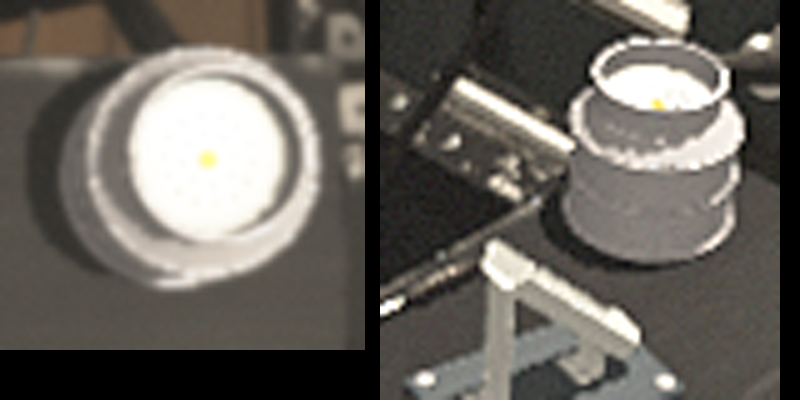

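Run:
```python
import pickle; from h import *
np.set_printoptions(precision=4,suppress=True)
F=pickle.load(open('f0.pkl','rb')); T=F['top']; S=F['scene']
def tri(a,b):
    c1,d1=rays(T,[a]);c2,d2=rays(S,[b]);d1=d1[0]/np.linalg.norm(d1);d2=d2[0]/np.linalg.norm(d2)
    s=np.linalg.lstsq(np.c_[d1,-d2],c2-c1,rcond=None)[0];p=c1+d1*s[0];q=c2+d2*s[1];return (p+q)/2,np.linalg.norm(p-q)
print('pan',tri((446.4,181.8),(370.4,155.6)),onz(T,[(446.4,181.8)],.088),onz(S,[(370.4,155.6)],.088))
print('kellar',onz(T,[(303,310),(320,285),(348,278),(366,290)],.12))
u=np.array([.224,.9746,0]);w=np.array([u[1],-u[0],0]);o=np.array([.4737,-.0167,0])
print('upper end',(onz(T,[(354.4,213.5)],.107)-o)@np.c_[u,w],'lip top',(onz(T,[(391.4,221)],.036)-o)@np.c_[u,w])
for d in (-.055,-.06,-.065):
    f=o+u*d; f[2]=.03
    n=-u*.7071;n[2]=.7071; s=u*.7071; s[2]=.7071
    fl=f-n*.009
    P=[fl+s*.118+w*.013,fl+s*.118-w*.013,fl+s*.118+n*.015+w*.019,fl+s*.118+n*.015-w*.019,f+n*.008+w*.013,f+n*.008-w*.013]
    print(d,((proj(T,P)-[262,180])*5).round(0).tolist()); print(((proj(S,P)-[315,135])*5+[380,0]).round(0).tolist())
```

```text
pan (array([ 0.5556, -0.2064,  0.089 ]), np.float64(0.0002603984020189427)) [[ 0.5556 -0.2067  0.088 ]] [[ 0.5566 -0.2075  0.088 ]]
kellar [[ 0.247   0.1513  0.12  ]
 [ 0.306   0.1101  0.12  ]
 [ 0.3222  0.0426  0.12  ]
 [ 0.2932 -0.0002  0.12  ]]
upper end [[ 0.0411 -0.0053]] lip top [[-0.0593  0.0002]]
-0.055 [[482.0, 134.0], [471.0, 186.0], [508.0, 125.0], [491.0, 202.0], [655.0, 181.0], [644.0, 231.0]]
[[492.0, 260.0], [516.0, 283.0], [502.0, 235.0], [538.0, 269.0], [616.0, 304.0], [640.0, 326.0]]
-0.06 [[492.0, 136.0], [481.0, 188.0], [518.0, 128.0], [501.0, 204.0], [664.0, 184.0], [654.0, 233.0]]
[[499.0, 257.0], [523.0, 281.0], [510.0, 232.0], [545.0, 266.0], [623.0, 301.0], [647.0, 324.0]]
-0.065 [[502.0, 138.0], [491.0, 190.0], [528.0, 130.0], [511.0, 206.0], [674.0, 186.0], [663.0, 235.0]]
[[506.0, 255.0], [531.0, 278.0], [517.0, 230.0], [552.0, 263.0], [629.0, 299.0], [653.0, 321.0]]
```

{"method": "move_arm", "body": {"plan": [[[0.9,-0.4,0],0],[[0.9,-0.4,0],0],[[0.9,-0.4,0],0],[[0.9,-0.4,0],0],[[0.9,-0.4,0],0],[[0.9,-0.4,0],0],[[0.3,-0.88,0],0],[[0.3,-0.88,0],0],[[0.3,-0.88,0],0],[[0.3,-0.88,0],0],[[0.3,-0.88,0],0],[[0.3,-0.88,0],0],[[0.3,-0.88,0],0],[[0.3,-0.88,0],0],[[0.3,-0.88,0],0],[[0.3,-0.88,0],0],[[0.3,-0.88,0],0],[[0.3,-0.88,0],0]], "gripper": 60}}

```text
clock: 1.95
position: [0.3945, 0.2224, 0.2225]
eef_rot: [3.142, -0.0, 0.403]
force: [0.6, -0.2, 0.5]
gripper_width: 0.0597
finger_force: 0.0
```

{"method": "move_arm", "body": {"plan": [[[0,0,0],-1],[[0,0,0],-1],[[0,0,0],-1],[[0,0,0],-1],[[0,0,0],-1],[[0,0,0],-1],[[0,0,0],-1],[[0,0,0],-1],[[0,0,0],-1],[[0,0,0],-1],[[0,0,0],-1],[[0,0,0],-1],[[0,0,0],-1],[[0,0,0],-1],[[0,0,0],-0.98]]}}

```text
clock: 3.45
position: [0.395, 0.2205, 0.2223]
eef_rot: [-3.141, 0.0, 1.905]
force: [-1.0, -0.2, 0.0]
gripper_width: 0.06
finger_force: 0.0
```

Run:
```python
from bench import readout, vision
import cv2, pickle, numpy as np
F={n:vision.grab_frame(n) for n in("wrist",)}
pickle.dump(F,open('f1.pkl','wb'))
cv2.imwrite('pics/w1.png',F['wrist']['img'][...,::-1])
s=readout.read_state(); print(s['clock'],s['position'],s['eef_rot'],s['joints'])
```

```text
3.5 [0.39500791 0.22047251 0.22230173] [-3.14091477e+00  4.09198302e-05  1.90957379e+00] [ 4.33827838e-01 -3.06480437e-01  1.60084297e+00  2.45366174e-05
  1.84790882e+00  9.50570955e-02]
```

View pics/w1.png

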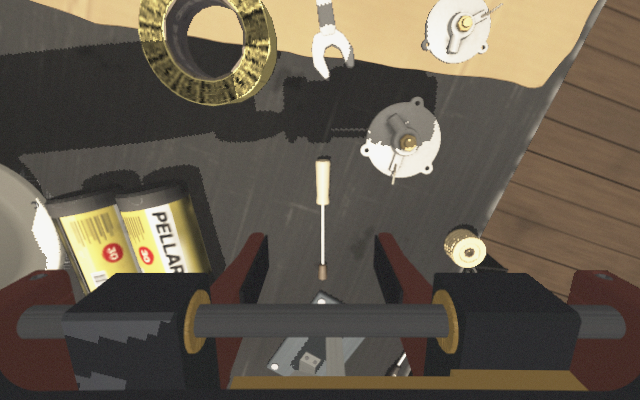

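Run:
```python
import pickle; from h import *
np.set_printoptions(precision=4,suppress=True)
W=pickle.load(open('f1.pkl','rb'))['wrist']; im=W['img'].astype(int)
s=im[150:290,308:338]; m=(s[...,0]-s[...,2]>25); ys,xs=np.nonzero(m); print(xs.mean()+308, ys.min()+150,ys.max()+150)
hx=[xs[ys==k].mean()+308 for k in (12,25,40)]; print(hx, [xs[ys==k].mean()+308 for k in (118,122,126) if (ys==k).any()])
b=onz(W,[(322.5,157.5),(322.5,281)],.009); v=b[0]-b[1];print(b,np.linalg.norm(v),np.arctan2(v[1],v[0]))
print(onz(W,[(466,22)],.032))
```

```text
322.41567291311753 159 280
[np.float64(322.0), np.float64(322.9), np.float64(322.22222222222223)] [np.float64(322.0), np.float64(322.0), np.float64(322.0)]
[[0.3889 0.2439 0.009 ]
 [0.4441 0.086  0.009 ]] 0.16720622936943916 1.90714987209634
[[0.4791 0.4223 0.032 ]]
```

{"method": "move_arm", "body": {"plan": [[[0,0,0.8],0],[[0,0,0.8],0],[[0,0,0.8],0],[[0,0,0.8],0],[[0,0,0.6],0],[[0,0,0.4],0],[[0,0,0.16],0],[[0,0,0],0]]}}

```text
clock: 4.3
position: [0.3944, 0.2202, 0.0036]
eef_rot: [-3.139, 0.0, 1.9]
force: [0.0, -0.8, -0.1]
gripper_width: 0.0602
finger_force: 0.0
```

{"method": "move_arm", "body": {"plan": [[[0,0,0],0],[[0,0,0],0],[[0,0,0],0],[[0,0,0],0],[[0,0,0],0],[[0,0,0],0],[[0,0,0],0],[[0,0,0],0]], "gripper": 0}}

```text
clock: 5.1
position: [0.3953, 0.2206, 0.0048]
eef_rot: [3.141, -0.0, 1.901]
force: [0.4, 0.9, 1.8]
gripper_width: 0.0157
finger_force: 29.8
```

{"method": "move_arm", "body": {"plan": [[[0,0,-0.4],0],[[0,0,-0.8],0],[[0,0,-0.8],0],[[0,0,-0.8],0],[[0,0,-0.8],0],[[0,0,-0.4],0.56],[[0,0,0],1],[[0,0,0],1],[[0,0,0],1],[[0,0,0],1],[[0,0,0],1],[[-0.58,0.52,0],0],[[-0.58,0.52,0],0],[[-0.58,0.52,0],0],[[-0.58,0.52,0],0],[[-0.58,0.52,0],0],[[0,0,0],0],[[0,0,0],0]]}}

```text
clock: 6.9
position: [0.4893, 0.0496, 0.2041]
eef_rot: [-3.14, -0.0, 1.343]
force: [-0.7, -0.2, -0.4]
gripper_width: 0.0158
finger_force: 29.8
```

Run:
```python
from bench import readout, vision
import cv2, pickle, numpy as np
F={n:vision.grab_frame(n) for n in("wrist","scene","top")}
pickle.dump(F,open('f2.pkl','wb'))
s=readout.read_state(); print(s['clock'],s['position'],s['eef_rot'],s['gripper_width'])
def crop(n,x,y,w,h,k): return cv2.resize(F[n]['img'][y:y+h,x:x+w,::-1],(k,300),interpolation=cv2.INTER_CUBIC)
c=np.zeros((600,800,3),np.uint8)
c[:300,:400]=crop('scene',280,110,160,120,400); c[:300,400:]=crop('top',290,150,160,120,400)
c[300:,:480]=cv2.resize(F['wrist']['img'][...,::-1],(480,300))
cv2.imwrite('pics/m3.png',c)
```

```text
7.05 [0.48898825 0.05109772 0.20465195] [-3.14138002e+00 -3.51073979e-04  1.34616100e+00] 0.015979530963773088
```

View pics/m3.png

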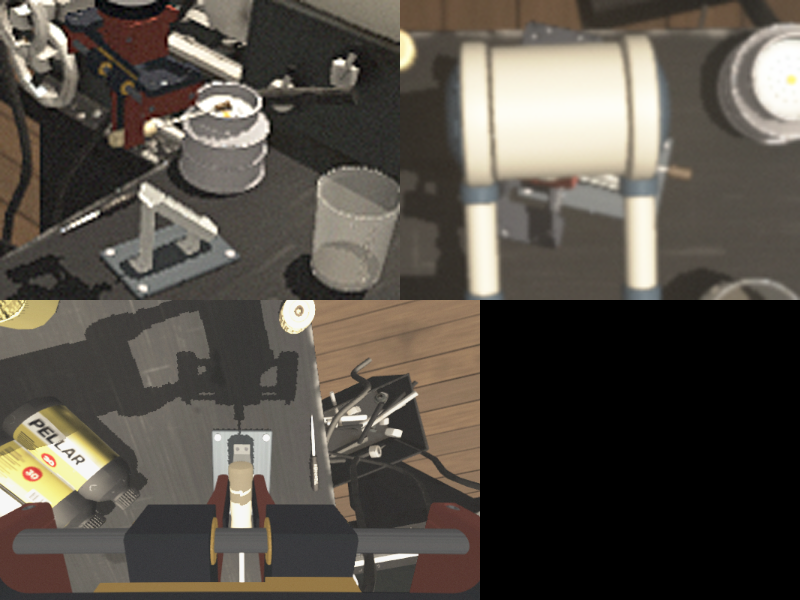

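Run:
```python
import pickle; from h import *
np.set_printoptions(precision=4,suppress=True)
F=pickle.load(open('f2.pkl','rb')); T=F['top']; S=F['scene']; W=F['wrist']
c1,d1=rays(T,[(406,219.2)]);c2,d2=rays(S,[(370,153.2)]);d1=d1[0]/np.linalg.norm(d1);d2=d2[0]/np.linalg.norm(d2)
s=np.linalg.lstsq(np.c_[d1,-d2],c2-c1,rcond=None)[0];print(c1+d1*s[0],c2+d2*s[1])
u=np.array([.224,.9746,0]);w=np.array([u[1],-u[0],0])
b=onz(W,[(213/.75,(433-300)/.75),(270/.75,(431-300)/.75),(218/.75,(437-300)/.75),(264/.75,(437-300)/.75)],.006)
print((b-np.array([.4737,-.0167,0]))@np.c_[u,w])
```

```text
[ 0.4598 -0.0877  0.1972] [ 0.4626 -0.0852  0.1969]
[[ 0.0709 -0.0436]
 [ 0.074   0.0459]
 [ 0.0645 -0.0359]
 [ 0.0644  0.0368]]
```

{"method": "move_arm", "body": {"plan": [[[0,0,0.4],0],[[0,0,0.6],0],[[0,0,0.4],0],[[0,0,0.2],0],[[0,0,0.1],0],[[0,0,0.04],0],[[0,0,0.02],0],[[0,0,0.02],0],[[0,0,0],0]]}}

```text
clock: 7.95
position: [0.4897, 0.0501, 0.1163]
eef_rot: [3.14, -0.0, 1.345]
force: [-0.2, 0.5, -0.5]
gripper_width: 0.0156
finger_force: 29.8
```

{"method": "move_arm", "body": {"plan": [[[0,0,0.02],0],[[0,0,0.02],0],[[0,0,0],0]]}}

```text
clock: 8.25
position: [0.4893, 0.0501, 0.1135]
eef_rot: [-3.141, 0.0, 1.345]
force: [-0.2, 0.1, -1.1]
gripper_width: 0.0155
finger_force: 29.8
```

{"method": "move_arm", "body": {"plan": [[[0,0,0.02],0],[[0,0,0.02],0],[[0,0,0],0]]}}

```text
clock: 8.55
position: [0.4894, 0.0501, 0.1116]
eef_rot: [3.141, -0.0, 1.345]
force: [0.2, -0.4, -0.2]
gripper_width: 0.0155
finger_force: 29.8
```

{"method": "move_arm", "body": {"plan": [[[0,0,0.02],0],[[0,0,0.02],0],[[0,0,0],0]]}}

```text
clock: 8.85
position: [0.4897, 0.05, 0.1111]
eef_rot: [3.14, -0.0, 1.345]
force: [-2.1, 0.6, 6.9]
gripper_width: 0.0155
finger_force: 30.0
```

{"method": "move_arm", "body": {"plan": [[[0,0,-0.02],0],[[0,0,0],0],[[0,0,0],0],[[0,0,0],0],[[0,0,0],0],[[0,0,0],0],[[0,0,0],0],[[0,0,0],0],[[0,0,0],0],[[0,0,0],0]], "gripper": 50}}

```text
clock: 9.85
position: [0.4894, 0.0501, 0.1107]
eef_rot: [3.142, 0.0, 1.345]
force: [0.3, 0.1, -0.5]
gripper_width: 0.0502
finger_force: 0.0
```

Run:
```python
from bench import readout, vision
import cv2, pickle, numpy as np
F={n:vision.grab_frame(n) for n in("wrist","scene","top")}
pickle.dump(F,open('f3.pkl','wb'))
s=readout.read_state(); print(s['clock'],s['position'],s['eef_rot'],s['gripper_width'])
def crop(n,x,y,w,h,k): return cv2.resize(F[n]['img'][y:y+h,x:x+w,::-1],(k,300),interpolation=cv2.INTER_CUBIC)
c=np.zeros((600,800,3),np.uint8)
c[:300,:400]=crop('scene',310,150,80,60,400); c[:300,400:]=crop('top',330,180,80,60,400)
c[300:,:480]=cv2.resize(F['wrist']['img'][...,::-1],(480,300))
cv2.imwrite('pics/m4.png',c)
```

```text
10.0 [0.48936348 0.05009593 0.11064104] [-3.14157766e+00 -6.53420083e-06  1.34481743e+00] 0.05017315524407741
```

View pics/m4.png

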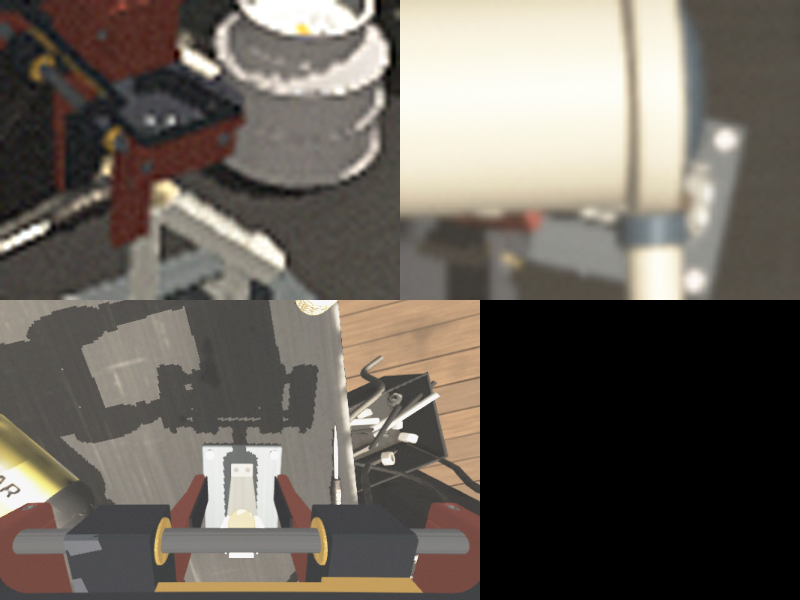

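Run:
```python
import pickle; from h import *
np.set_printoptions(precision=4,suppress=True)
F=pickle.load(open('f3.pkl','rb')); W=F['wrist']
u=np.array([.224,.9746,0]);w=np.array([u[1],-u[0],0])
im=W['img'].astype(int)[265:305,290:352]; m=(im[...,0]-im[...,2]>35)&(im[...,0]>150); 
n,l,st,ce=cv2.connectedComponentsWithStats(m.astype(np.uint8)); print(st[1:],ce[1:]+[290,265])
for p in [(321,290),(321,285)]: print((onz(W,[p],.145)-np.array([.4737,-.0167,0]))@np.c_[u,w])
```

```text
[[ 14  14  36  25 685]
 [ 27  14   3   1   3]] [[321.8234 293.527 ]
 [318.     279.    ]]
[[0.0652 0.0001]]
[[0.0678 0.0001]]
```

{"method": "move_arm", "body": {"plan": [[[-0.12,0,-0.08],0],[[-0.11,0,-0.07],0],[[0,0,0],0],[[0,0,0],0]]}}

```text
clock: 10.4
position: [0.4869, 0.0386, 0.1185]
eef_rot: [3.141, -0.0, 1.344]
force: [-0.2, 0.2, -0.2]
gripper_width: 0.0495
finger_force: 0.0
```

{"method": "move_arm", "body": {"plan": [[[0,0,0],0],[[0,0,0],0],[[0,0,0],0],[[0,0,0],0],[[0,0,0],0],[[0,0,0],0],[[0,0,0],0],[[0,0,0],0]], "gripper": 0}}

```text
clock: 11.2
position: [0.4868, 0.0389, 0.1181]
eef_rot: [-3.142, -0.0, 1.345]
force: [-0.8, 1.2, -0.3]
gripper_width: 0.0157
finger_force: 30.0
```

{"method": "move_arm", "body": {"plan": [[[-0.18,0,-0.176],0],[[-0.196,0,-0.158],0],[[-0.208,0,-0.138],0],[[-0.22,0,-0.12],0],[[-0.228,0,-0.098],0],[[0,0,0],0]]}}

```text
clock: 11.8
position: [0.4753, -0.0131, 0.1537]
eef_rot: [3.14, 0.0, 1.343]
force: [0.7, -0.5, -1.3]
gripper_width: 0.016
finger_force: 30.0
```

{"method": "move_arm", "body": {"plan": [[[-0.238,0,-0.076],0],[[-0.244,0,-0.054],0],[[-0.248,0,-0.032],0],[[-0.25,0,-0.008],0],[[-0.08,0,0],0],[[0,0,0],0]]}}

```text
clock: 12.4
position: [0.4632, -0.0637, 0.161]
eef_rot: [-3.141, -0.0, 1.343]
force: [0.2, 0.5, -1.1]
gripper_width: 0.0154
finger_force: 30.0
```

Run:
```python
from bench import readout, vision
import cv2, pickle, numpy as np
F={n:vision.grab_frame(n) for n in("wrist","scene","top")}
pickle.dump(F,open('f4.pkl','wb'))
s=readout.read_state(); print(s['clock'],s['position'],s['force'],s['gripper_width'])
def crop(n,x,y,w,h,k): return cv2.resize(F[n]['img'][y:y+h,x:x+w,::-1],(k,300),interpolation=cv2.INTER_CUBIC)
c=np.zeros((600,800,3),np.uint8)
c[:300,:400]=crop('scene',310,150,80,60,400); c[:300,400:]=crop('top',330,180,80,60,400)
c[300:,:480]=cv2.resize(F['wrist']['img'][...,::-1],(480,300))
cv2.imwrite('pics/m5.png',c)
```

```text
12.55 [ 0.46336555 -0.06282355  0.16099749] [ 0.79889151  0.90429039 -0.08558053] 0.015750413701473502
```

View pics/m5.png

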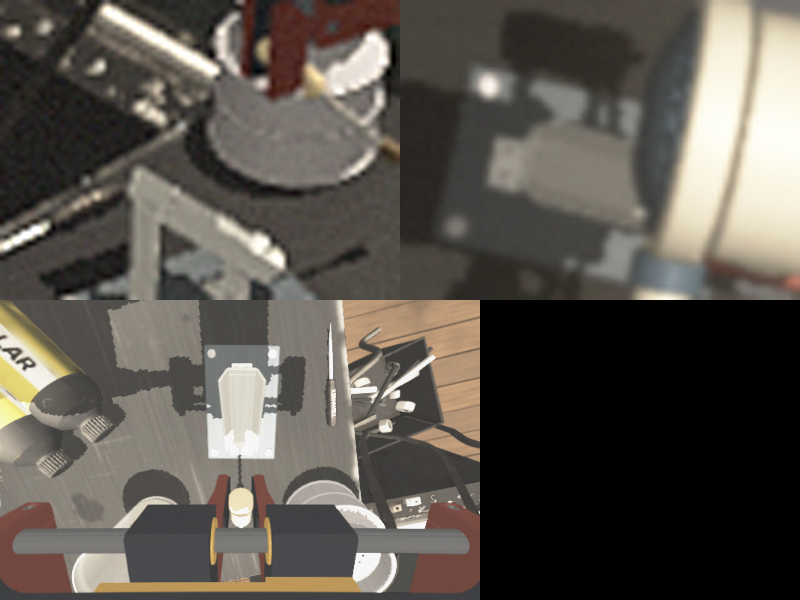

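```bash
cat >> h.py <<'E'
O=np.array([.4737,-.0167,0])
def onv(f,px,yaw,pt):
    "rays onto vertical plane through pt containing heading yaw; returns (along from pt, z)"
    c,d=rays(f,px); n=np.array([-np.sin(yaw),np.cos(yaw),0]); a=np.array([np.cos(yaw),np.sin(yaw),0]); pt=np.r_[pt[:2],0]
    P=c+d*((pt-c)@n/(d@n))[:,None]; return np.c_[(P-pt)@a,P[:,2]]
E
python3 - <<'E'
import pickle; from h import *
np.set_printoptions(precision=4,suppress=True)
F=pickle.load(open('f4.pkl','rb')); S=F['scene']; S0=pickle.load(open('f0.pkl','rb'))['scene']
print(onv(S,[(372.6,165),(378,170),(390,180)],1.345,(.4633,-.063)))
im=S['img'].astype(int); d=np.abs(im-S0['img'].astype(int)).sum(2); warm=(im[...,0]-im[...,2])
for y in range(164,200,2):
    r=d[y,368:420]; w=warm[y,368:420]; k=np.nonzero((r>60)&(w>15))[0]; print(y,(k+368).tolist()[:14])
E
```

```text
[[-0.0323  0.154 ]
 [-0.0553  0.1276]
 [-0.1091  0.0698]]
164 [368, 369, 370, 371, 372, 373]
166 [368, 369, 370, 371, 372, 373, 374]
168 [368, 369, 370, 371, 372, 374, 375]
170 [377]
172 [379, 380]
174 []
176 []
178 [385, 386, 387, 388]
180 [384, 386, 387]
182 []
184 []
186 []
188 []
190 []
192 []
194 []
196 [419]
198 []
```

{"method": "move_arm", "body": {"plan": [[[0,0,-0.75],0],[[0,0,-0.75],0],[[-0.27,0.82,0],0],[[-0.27,0.82,0],0],[[-0.27,0.81,0],0],[[0,0,0],0],[[0,0,0],0]]}}

```text
clock: 13.25
position: [0.5739, -0.1298, 0.2342]
eef_rot: [-3.138, -0.0, 1.345]
force: [-0.8, 0.5, -0.6]
gripper_width: 0.0164
finger_force: 30.0
```

Run:
```python
from bench import readout, vision
import cv2, pickle, numpy as np
from h import *
np.set_printoptions(precision=4,suppress=True)
F={n:vision.grab_frame(n) for n in("scene","top")}
pickle.dump(F,open('f5.pkl','wb'))
s=readout.read_state(); p=s['position'];print(s['clock'],p,s['force'])
S=F['scene'];im=S['img'].astype(int);b=im
u=np.array([.224,.9746,0]); g=np.r_[p[:2],p[2]+.019]
q=proj(S,[g,g-u*.104-[0,0,.11]]);print('expected px',q)
warm=im[...,0]-im[...,2]
x,y=q[1].astype(int)
print(warm[y-12:y+13:2,x-12:x+13:2])
```

```text
13.35 [ 0.5733 -0.1292  0.2367] [-0.8258 -0.3196 -0.0741]
expected px [[353.4651 116.9266]
 [377.8613 139.0815]]
[[19 -1 18 25 12  5 35 -2  2  5  6  0  3]
 [ 2 24  9 13  4 10  1 -3  3  1  7  6  6]
 [35 23 19  3  5  6  5  3  1  7  3  2  1]
 [23 42 22 14  7  5  6  2  4  4  5  2  5]
 [15 13 19 45 28 22  6  0  6 -1  3  6  5]
 [24 43 17 14 42 29 30 -3  5  3  0  1  3]
 [16 20 19 39  5 18 36 30  0  2  4  8  6]
 [ 7 14 14 20 23 29 21  6  6  3  2  3  3]
 [ 0  0 12  1 24 15  8  3  2  6  2  9 16]
 [ 7 12  9 10  9 10 11 19  4  7 14 16 19]
 [ 6 16  9 12  8 11  9 10 12 17 18 13 11]
 [ 0  0  0  0 27 29 12 11 13  0 -3  8 10]
 [ 0  0  0  0  0  0  4 21  9 15 -1  6  6]]
```

{"method": "move_arm", "body": {"plan": [[[0,0,0.5],0],[[0,0,0.45],0],[[0,0,0],0],[[-0.11,0,0],0],[[-0.11,0,0],0],[[0,0,0],0]]}}

```text
clock: 13.95
position: [0.5717, -0.1408, 0.1909]
eef_rot: [3.138, -0.001, 1.345]
force: [1.4, 2.7, 0.1]
gripper_width: 0.0158
finger_force: 30.0
```

{"method": "move_arm", "body": {"plan": [[[-0.22,0,-0.19],0],[[-0.26,0,-0.18],0],[[0,0,0],0]]}}

```text
clock: 14.25
position: [0.566, -0.1659, 0.2095]
eef_rot: [3.138, 0.001, 1.343]
force: [0.8, 0.4, -1.4]
gripper_width: 0.0161
finger_force: 30.0
```

Run:
```python
from bench import readout, vision
import cv2, pickle, numpy as np
from h import *
np.set_printoptions(precision=4,suppress=True)
F={n:vision.grab_frame(n) for n in("scene","wrist")}
pickle.dump(F,open('f6.pkl','wb'))
s=readout.read_state(); p=s['position'];print(s['clock'],p,s['force'])
S=F['scene']; u=np.array([.224,.9746,0]); g=np.r_[p[:2],p[2]+.019]
for th in (47,58): 
  t=np.radians(th); print(th,(proj(S,[g,g-.15*np.r_[u[:2]*np.cos(t),np.sin(t)]])-[320,95])*6)
a=cv2.resize(S['img'][95:195,320:420,::-1],(600,600),interpolation=cv2.INTER_CUBIC)
cv2.imwrite('pics/m6.png',a)
```

```text
14.35 [ 0.5658 -0.1652  0.2078] [ 0.6013  0.7677 -1.1512]
47 [[255.667  163.4256]
 [392.3208 291.5838]]
58 [[255.667  163.4256]
 [356.903  328.9741]]
```

View pics/m6.png

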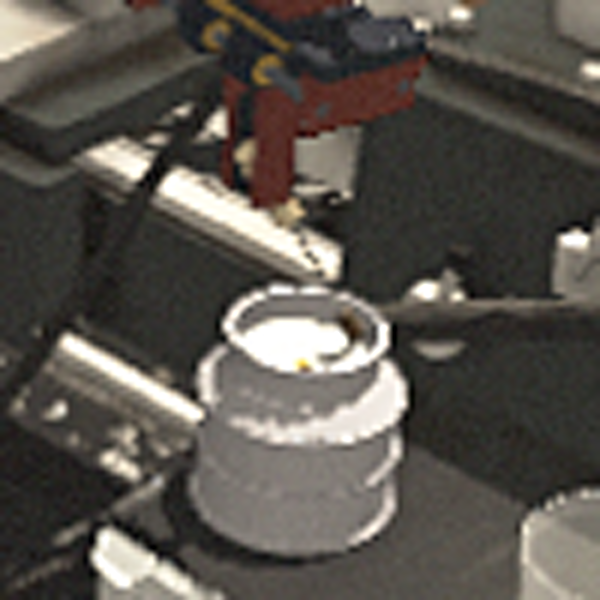

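{"method": "move_arm", "body": {"plan": [[[-0.276,0,-0.154],0],[[-0.292,0,-0.124],0],[[-0.304,0,-0.092],0],[[-0.31,0,-0.06],0],[[-0.316,0,-0.028],0],[[-0.2,0,0],0],[[0,0,0],0]]}}

```text
clock: 15.05
position: [0.5463, -0.2489, 0.23]
eef_rot: [3.141, 0.001, 1.342]
force: [-0.6, 0.7, 0.4]
gripper_width: 0.0159
finger_force: 30.0
```

```bash
cat > tip.py <<'E'
from bench import readout, vision
from h import *
np.set_printoptions(precision=4,suppress=True)
S=vision.grab_frame("scene"); s=readout.read_state(); p=s['position'];print(s['clock'],p,s['force'])
u=np.array([.224,.9746,0]); g=np.r_[p[:2],p[2]+.019]
for a in (80,90,100):
  t=np.radians(a); print(a,proj(S,[g-.151*np.r_[u[:2]*np.cos(t),np.sin(t)]]))
cv2.imwrite('/tmp/s.png',S['img'][...,::-1])
# brown bristles: warm, dark
im=S['img'].astype(int); x,y=proj(S,[g-[0,0,.13]])[0].astype(int)
w=im[...,0]-im[...,2]; m=((w>14)&(im[...,0]<150))[y-45:y+45,x-45:x+45]
n,l,st,ce=cv2.connectedComponentsWithStats(m.astype(np.uint8))
for i in range(1,n):
  if st[i,4]>=6: print(st[i]+[x-45,y-45,0,0,0],ce[i]+[x-45,y-45])
for k in range(y-6,y+24,3): print(k,im[k,x-14:x+15:2].sum(1)//3, w[k,x-14:x+15:2])
E
python3 tip.py
```

```text
15.1 [ 0.5464 -0.2482  0.2298] [ 0.0202  0.4014 -1.525 ]
80 [[387.1195 147.1959]]
90 [[380.8713 149.8507]]
100 [[374.6485 151.3878]]
[342  99  26   8  74] [352.973 101.473]
[356  99  70  28 594] [389.2862 109.101 ]
[336 106   4   3   6] [337.1667 106.6667]
[341 114   8   6  13] [345.     116.6923]
[416 119   5   3   6] [418.     120.1667]
[338 123   5   6  13] [339.4615 125.4615]
[345 127  11   8  27] [350.2963 130.7037]
[368 127   5   3   7] [370.2857 127.5714]
[411 131  11  16  78] [416.6026 140.2308]
[357 133  17   9  49] [363.8367 137.4286]
[380 134   2   4   6] [380.3333 135.8333]
[382 140  28   9  68] [394.6324 144.8382]
[378 145   3   7  20] [379.   148.15]
[389 152   8   2  10] [392.5 152.2]
[344 156   5   4  11] [346.5455 157.2727]
[368 155   7   2   7] [371.     155.7143]
[336 157  17  15  97] [342.8969 164.3402]
[343 172   5   5   9] [345. 174.]
[410 176  13  11  47] [416.3404 180.2553]
[421 181   5   7  13] [422.9231 183.3077]
[403 185   4   4   6] [404.5 186.5]
138 [124 198 251 249 255  20  41  83  50  48  48  49  45  43  25] [22 43 12 12  0 -2  7  8  7 -1  5  7  6  7  6
[... 318 characters left out ...]
 15 18 11 14 13 11 11]
150 [255 255 255 255 255 153  47  95 253   8  35  29  35  36  37] [ 0  0  0  0  0 25 32 11  4 -2 10  2  4  5  0]
153 [143 150 148 254 251 137 190 122 245  28  50  82 154 152 133] [16 16 19  1 10 16 24 12 22  4  7  9 26 26 18]
156 [137 125 121 123 186 142 113 104 202 220  28  41  48  47  47] [13 39 48 11 21 18 12 10 22 25  5  4  4  1  2]
159 [121 126 129 125 130 126 116 138 249 239 186  39  46  43  51] [13  8 13 11 12 10 10 17 11 15 23  7  6  2  3]
162 [132 129 132 128 125 160 113 241 236 245 217  39  41  48  40] [11 12 14 11 12 15 14 13 15 12 26  7  5 12  3]
165 [133 139 139 134 135 189 128 237 239 204  19  41  43  42  39] [13 15 14  8 11 19 14 15 15 25  6  6  8 11 11]
```

{"method": "move_arm", "body": {"plan": [[[0.2,0,0],0],[[0.3,0,0],0],[[0.2,0,0],0],[[0,0,0.1],0],[[0,0,0.06],0],[[0,0,0.04],0],[[0,0,0.04],0],[[0,0,0.04],0],[[0,0,0],0]]}}

```text
clock: 16.0
position: [0.5546, -0.2128, 0.2163]
eef_rot: [3.141, -0.0, 1.345]
force: [-0.9, 1.9, 3.5]
gripper_width: 0.0157
finger_force: 30.0
```

{"method": "move_arm", "body": {"plan": [[[0,0,0.04],0],[[0,0,0.04],0],[[0,0,0.04],0],[[0,0,0],0]]}}

```text
clock: 16.4
position: [0.5546, -0.2127, 0.2105]
eef_rot: [3.141, 0.0, 1.345]
force: [-1.2, 1.5, 6.8]
gripper_width: 0.0158
finger_force: 30.0
```

{"method": "move_arm", "body": {"plan": [[[0,0,0.04],0],[[0,0,0.04],0],[[0,0,0.03],0],[[0,0,0.02],0],[[0,0,0],0],[[0,0,0],0]]}}

```text
clock: 17.0
position: [0.5547, -0.2127, 0.2052]
eef_rot: [3.14, 0.0, 1.345]
force: [-2.5, 2.5, 10.4]
gripper_width: 0.0157
finger_force: 30.0
```

{"method": "move_arm", "body": {"plan": [[[0,0,0.02],0],[[0,0,0],0],[[0,0,0],0],[[0,0,0],0]]}}

```text
clock: 17.4
position: [0.5547, -0.2128, 0.2044]
eef_rot: [3.14, 0.0, 1.345]
force: [-1.9, 1.9, 9.7]
gripper_width: 0.0157
finger_force: 30.0
```

Run:
```python
from bench import readout,vision
import numpy as np, pickle
f=[]
for i in range(4):
    F=vision.grab_frame("scene"); f.append(readout.read_state()['force'])
print(np.mean(f,0)); pickle.dump(F,open('f7.pkl','wb'))
```

```text
[-2.87431289  2.22170696  9.84560468]
```

{"method": "move_arm", "body": {"plan": [[[0,0,0.03],0],[[0,0,0],0],[[0,0,0],0],[[0,0,0],0]]}}

```text
clock: 18.0
position: [0.5547, -0.2128, 0.2031]
eef_rot: [3.139, 0.0, 1.345]
force: [-1.9, 2.5, 11.4]
gripper_width: 0.0156
finger_force: 30.0
```

{"method": "move_arm", "body": {"plan": [[[0,0,-0.2],0],[[0,0,-0.4],0],[[0,0,-0.5],0],[[0,0,-0.4],0],[[0,0,0],0],[[0,0,0],0]]}}

```text
clock: 18.6
position: [0.5548, -0.2131, 0.275]
eef_rot: [-3.141, 0.0, 1.344]
force: [-0.2, -0.6, -0.7]
gripper_width: 0.0158
finger_force: 30.0
```

```bash
python3 tip.py | head -40; cp /tmp/s.png s_lift.png
```

```text
18.65 [ 0.5545 -0.2129  0.2741] [-1.0849 -0.5387 -1.3038]
80 [[379.697  138.7385]]
90 [[373.2164 141.4134]]
100 [[366.7442 142.9238]]
[328  90  41  14 246] [350.4634  94.3577]
[362  90  56  38 527] [383.3814 103.3605]
[328  95   8  12  41] [330.4146 100.5366]
[386  96  10   3  15] [390.2     96.9333]
[342 100  11   7  31] [346.4516 103.129 ]
[385 100  33  11  85] [403.1647 104.6706]
[334 103   7   5   9] [336.6667 105.3333]
[392 107   3   4   6] [393.     108.1667]
[396 110   5   3   6] [397.8333 110.8333]
[356 112   5   2   6] [358.  112.5]
[343 114   6   6  11] [345.7273 116.4545]
[332 121  10   7  23] [336.7826 124.1304]
[345 127  29  17  91] [360.9451 135.7253]
[369 127   5   2   7] [371.4286 127.2857]
[382 137  36  11 114] [403.1053 143.4825]
[328 152  25  20 137] [339.438  162.1387]
[344 156   5   4  11] [346.5455 157.2727]
[345 173   3   4   7] [346.2857 174.2857]
[413 177   5   3   9] [415.2222 178.3333]
129 [245 200 148  71  62  59  55  72  26  28  39  48  52  47  45] [23 39 27 10  9  9  6  6  6 -2  8  6  2  4  4]
132 [250 246 245 232 186 145  81  27  32  45  45  51  51  51 
[... 270 characters left out ...]
  1  1]
141 [ 49  44  34  43  37  54  58  84 154  33  51  52  51  51  45] [ 4  0  5  6 10 20 32 21 30  4  6  4  8  4  7]
144 [ 55 165 251 106 110 124 126 116 135 220  89  40  42  49  93] [ 7 18 12 10 10 12 11 10 14 20  6 -1  4  4 13]
147 [248 104 114 103 103 108 108 119 121 121 114 139 125  80  71] [17  7 12 10 10 14  8 11 13 10 12 14 17 15 10]
150 [118 249 255 255 255 255 255 255 255 185 110  99 252  13  34] [11 16  0  0  0  0  0  0  0 26 11 10  9  5  8]
153 [ 90 248 255 254 254 255 255 246 244 255 255 172 240  27  51] [ 6 18  0  2  2  0  0 10 11  0  0 24 20  1  1]
156 [106 115 103 115 170 191 206 253 242 255 158  97 201 215  28] [  8  13   7  14  22 107 119   6  10   0  19   9  25  24  -1]
```

{"method": "move_arm", "body": {"plan": [[[0.3,-0.11,0],0],[[0.6,-0.22,0],0],[[0.85,-0.308,0],0],[[0.85,-0.308,0],0],[[0.85,-0.308,0],0],[[0.85,-0.308,0],0],[[0.85,-0.308,0],0],[[0.85,-0.308,0],0],[[0.85,-0.308,0],0],[[0.85,-0.308,0],0],[[0.85,-0.308,0],0],[[0.85,-0.308,0],0],[[0.85,-0.308,0],0],[[0.85,-0.308,0],0],[[0.5,-0.19,0],0],[[0.3,-0.1,0],0],[[0,0,0],0],[[0,0,0],0]]}}

```text
clock: 20.45
position: [0.4776, 0.4148, 0.2756]
eef_rot: [-3.141, 0.001, 1.345]
force: [-0.5, -0.3, -1.3]
gripper_width: 0.0158
finger_force: 30.0
```

Lower to about 15 mm above the nut, then check.

{"method": "move_arm", "body": {"plan": [[[0,0,0.4],0],[[0,0,0.6],0],[[0,0,0.6],0],[[0,0,0.3],0],[[0,0,0],0],[[0,0,0],0]]}}

```text
clock: 21.05
position: [0.4782, 0.4149, 0.1824]
eef_rot: [3.141, -0.001, 1.344]
force: [-0.4, 0.5, -0.1]
gripper_width: 0.0154
finger_force: 30.0
```

Run:
```python
from bench import readout, vision
from h import *
import pickle
np.set_printoptions(precision=4,suppress=True)
F={n:vision.grab_frame(n) for n in("scene","top","wrist")}; pickle.dump(F,open('f8.pkl','wb'))
s=readout.read_state(); p=s['position'];print(s['clock'],p,s['force'])
u=np.array([.224,.9746,0]); g=np.r_[p[:2],p[2]+.019]; tip=g-[0,0,.151]+.007*u; nut=np.array([.4793,.4223,.032])
S=F['scene'];W=F['wrist'];T=F['top']; q=proj(S,[g,tip,nut]); print(q,proj(T,[tip,nut]),proj(W,[g,tip,nut]))
a=S['img'][195:295,180:280,::-1]; b=W['img'][230:400,220:420,::-1]
c=np.zeros((500,800,3),np.uint8); c[:,:500]=cv2.resize(a,(500,500),interpolation=cv2.INTER_CUBIC); c[:255,500:]=cv2.resize(b,(300,255))
cv2.imwrite('pics/m7.png',c)
```

```text
21.2 [0.4784 0.4158 0.1835] [-0.4151 -0.0844 -0.4752]
[[223.5372 228.9097]
 [228.566  273.3315]
 [229.7499 278.478 ]] [[197.7778 215.0683]
 [199.7787 215.6344]] [[321.2647 267.1136]
 [320.6314 186.7824]
 [320.0337 182.9621]]
```

View pics/m7.png

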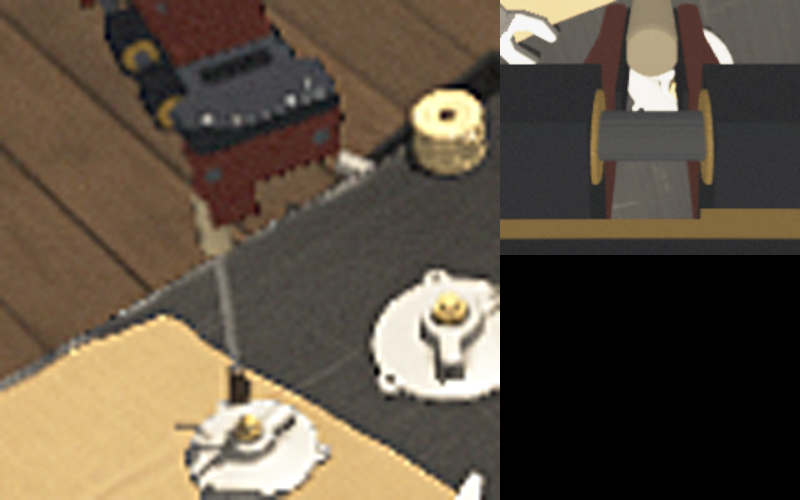

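{"method": "move_arm", "body": {"plan": [[[0,0,0.12],0],[[0,0,0.12],0],[[0,0,0.04],0],[[0,0,0.03],0],[[0,0,0],0],[[0,0,0],0]]}}

```text
clock: 21.8
position: [0.4777, 0.4156, 0.1656]
eef_rot: [3.142, -0.0, 1.345]
force: [-0.1, 0.5, -1.1]
gripper_width: 0.0159
finger_force: 30.0
```

{"method": "move_arm", "body": {"plan": [[[0,0,0.03],0],[[0,0,0.03],0],[[0,0,0],0],[[0,0,0],0]]}}

```text
clock: 22.2
position: [0.4779, 0.4157, 0.1645]
eef_rot: [3.14, -0.002, 1.345]
force: [-0.9, -0.7, 5.3]
gripper_width: 0.0158
finger_force: 30.0
```

{"method": "move_arm", "body": {"plan": [[[0,0,-0.3],0],[[0,0,-0.8],0],[[0,0,-0.9],0],[[0,0,-0.76],0],[[-0.4,0.08,0],0],[[-0.85,0.17,0],0],[[-0.85,0.17,0],0],[[-0.85,0.17,0],0],[[-0.85,0.17,0],0],[[-0.85,0.17,0],0],[[-0.85,0.17,0],0],[[-0.85,0.17,0],0],[[-0.85,0.17,0],0],[[-0.85,0.17,0],0],[[-0.85,0.17,0],0],[[-0.45,0.08,0],0],[[0,0,0],0],[[0,0,0],0]]}}

```text
clock: 24.0
position: [0.4635, -0.061, 0.3013]
eef_rot: [3.141, -0.001, 1.344]
force: [0.3, 0.5, -0.7]
gripper_width: 0.0156
finger_force: 30.0
```

```bash
python3 tip.py | head -4
python3 - <<'E'
import cv2,numpy as np
im=cv2.imread('/tmp/s.png').astype(int)
for y in range(120,172,2): print(y,im[y,350:392,:].sum(1)[::2]//3)
E
```

```text
24.05 [ 0.4636 -0.0604  0.3012] [-0.9949  0.276  -1.0632]
80 [[370.7416 161.015 ]]
90 [[363.4348 164.1755]]
100 [[356.1071 166.0884]]
120 [ 32  42  44  41  36  41  99 133  82  49  52  51 107 118 109  36  43  39
  45  46  46]
122 [ 64  33  41  29  46  43 100 135  83  45  48  51 115 121 108  39  43  46
  44  44  45]
124 [201 197 116  73  35  37  95 139  73  57  56  52 106 126 100  34  43  42
  42  42  43]
126 [244 249 166 152  90  34  97 142  48  58  48  27 150 115  90  36  41  47
  49  45  45]
128 [236 245 242 248 197 187  88 137 121  44  63  65  17  73  54  35  44  42
  43  46  45]
130 [120 124 239 246 242 250  89 133 113  65  57  57  39  31  34  41  44  42
  43  39  42]
132 [ 45 105 123 129 215 250 111 141 100 179  79  23  26  29  40  40  42  48
  46  38  39]
134 [ 50  64  46 102 114 121 175 143 207 235 185 166  52  31  39  46  43  43
  37  37  47]
136 [ 43  39  45  56  49 102 119 137 240 245 241 248 190 138  30  44  42  44
  47  49  45]
138 [ 44  39  44  40  51  56  42 126 117 121 233 242 242 182  42  46  39  41
  42  46  47]
140 [ 39  41  44  45  44  42  69  79  44 108 117 138 236
[... 699 characters left out ...]
0 114  99 202 250 187 235 175 255 236  83  87 245
  91  35  43]
158 [ 55  95 221 102 111  95 127 109 106 111 107  97 108 109 110 106 144 230
 211  28  47]
160 [ 75  24 218 127 115  45  94 112 115 112 114 112 111 115 106 136 233 225
 239  15  39]
162 [251 152 117 185 105  46  56 129 135 114 141 117 111 136 157 231 219 229
 254  16  36]
164 [163 248  78 151 187  44  50 135 113 116 113 158 148 223 218 223 222 231
 159  30  28]
166 [ 92 110  93  99 104  95 170 203 186 218 217 220 211 217 217 231 232 115
  70  34  35]
168 [107  60  96 100 103 108  99 147 216 188 191 163 181 187 230 107 109  99
 162  37  29]
170 [ 59  44 107  98 108 109 109 113 113 112 113 112 111 110 117 115 113 110
 189  73  65]
```

{"method": "move_arm", "body": {"plan": [[[0,0,0.4],0],[[0,0,0.7],0],[[0,0,0.7],0],[[0,0,0.5],0],[[0,0,0.2],0],[[0,0,0.08],0],[[0,0,0],0],[[0,0,0],0]]}}

```text
clock: 24.85
position: [0.4643, -0.0608, 0.1733]
eef_rot: [3.139, -0.0, 1.345]
force: [-0.5, 0.8, -0.8]
gripper_width: 0.0159
finger_force: 30.0
```

No contact, as planned. Now the arc, first half.

{"method": "move_arm", "body": {"plan": [[[0.2,0,0.049],0],[[0.2,0,0.049],0],[[0.236,0,0.055],0],[[0.236,0,0.055],0],[[0,0,0],0]]}}

```text
clock: 25.35
position: [0.4746, -0.0175, 0.1633]
eef_rot: [3.137, -0.0, 1.346]
force: [0.2, -1.3, 1.2]
gripper_width: 0.0159
finger_force: 30.0
```

Run:
```python
from bench import readout, vision
from h import *
import pickle
np.set_printoptions(precision=4,suppress=True,linewidth=150)
S=vision.grab_frame("scene"); pickle.dump(S,open('f9.pkl','wb'))
s=readout.read_state(); p=s['position'];print(s['clock'],p,s['force'])
u=np.array([.224,.9746,0]); g=np.r_[p[:2],p[2]+.019]
im=S['img'].astype(int)
for h in (.06,.085,.11):
  for a in (93,75):
    t=np.radians(a); q=proj(S,[g-h*np.r_[u[:2]*np.cos(t)/np.sin(t),1]])[0]; print(h,a,q)
  y=int(round(q[1])); x=int(q[0]); print('  rows',y,'cols from',x-16,im[y,x-16:x+16].sum(1)//3)
```

```text
25.4 [ 0.4742 -0.0179  0.1629] [ 1.3508 -1.1259  1.7884]
0.06 93 [349.19   181.7626]
0.06 75 [354.5682 179.8161]
  rows 180 cols from 338 [ 96  77  73  67  67  63  67  69  65  43  28  26  35  28  71 119 122 108 103 107 111 112 110 112 116 119 118 119 115 123 121 119]
0.085 93 [348.4112 188.6109]
0.085 75 [355.9353 185.8326]
  rows 186 cols from 339 [143 153 148 133 111  97  57  63  65  69  71  70  71  65  54 105 123  17  30  28  30  21  51  79 100 117 118 117 122 116 111 110]
0.11 93 [347.6479 195.3094]
0.11 75 [357.2643 191.6901]
  rows 192 cols from 341 [146 152 130 136 135 131 140 161 192 210 224 196 130  90  87 126  78  69  71  71  73  72  74  70  71  71  71  71  64  66  73  66]
```

{"method": "move_arm", "body": {"plan": [[[0.223,0,0.101],0],[[0.223,0,0.101],0],[[0.205,0,0.142],0],[[0.205,0,0.142],0],[[0,0,0],0]]}}

```text
clock: 25.9
position: [0.4841, 0.0258, 0.138]
eef_rot: [3.139, -0.004, 1.347]
force: [0.9, 1.0, 3.8]
gripper_width: 0.0158
finger_force: 30.0
```

{"method": "move_arm", "body": {"plan": [[[0.128,0,0.122],0],[[0.128,0,0.122],0],[[0.051,0,0.057],0],[[0.051,0,0.057],0],[[0,0,0],0],[[0,0,0],0]]}}

```text
clock: 26.5
position: [0.4866, 0.0407, 0.1185]
eef_rot: [-3.14, 0.0, 1.345]
force: [-1.1, -1.8, 2.0]
gripper_width: 0.0157
finger_force: 30.0
```

Run:
```python
from bench import readout, vision
from h import *
import pickle
np.set_printoptions(precision=4,suppress=True,linewidth=150)
F={n:vision.grab_frame(n) for n in("scene","wrist")}; pickle.dump(F,open('f10.pkl','wb'))
s=readout.read_state(); p=s['position'];print(s['clock'],p,s['force'])
W=F['wrist']; im=W['img'].astype(int); w=(im[...,0]-im[...,2]>35)&(im[...,0]>150); w[:,:290]=0;w[:,352:]=0
for w_,I in ((w,W),):
  n,l,st,ce=cv2.connectedComponentsWithStats(w_[255:320].astype(np.uint8)); print([(st[i],ce[i]+[0,255]) for i in range(1,n) if st[i,4]>100])
  ys,xs=np.nonzero(w_[255:320]); 
u=np.array([.224,.9746,0])
h=np.r_[(O+u*.0646)[:2],.145]; print('head px',proj(W,[h]))
```

```text
26.6 [0.4866 0.0407 0.1186] [-1.4458 -0.2271  2.2954]
[(array([304,   0,  35,  33, 961], dtype=int32), array([320.7867, 268.82  ]))]
head px [[321.9754 264.1042]]
```

{"method": "move_arm", "body": {"plan": [[[0,0,0],0],[[0,0,0],0],[[0,0,0],0],[[0,0,0],0],[[0,0,0],0],[[0,0,0],0],[[0,0,0],0],[[0,0,0],0]], "gripper": 50}}

```text
clock: 27.4
position: [0.4869, 0.0407, 0.119]
eef_rot: [3.142, -0.0, 1.345]
force: [-0.2, -0.2, -0.5]
gripper_width: 0.0502
finger_force: 0.0
```

{"method": "move_arm", "body": {"plan": [[[0,0,-0.3],0],[[0,0,-0.6],0],[[0,0,-0.8],0],[[0.4,0,-0.8],0],[[0.8,0,-0.2],0],[[0.9,0,0],0],[[0.9,0,0],0],[[0.6,0,0],0],[[0,0,0],0],[[0,0,0],0]]}}

```text
clock: 28.4
position: [0.5272, 0.2163, 0.2545]
eef_rot: [3.141, 0.0, 1.346]
force: [0.9, -0.4, 0.2]
gripper_width: 0.05
finger_force: 0.0
```

Run:
```python
from bench import readout, vision
from h import *
import pickle
np.set_printoptions(precision=4,suppress=True,linewidth=150)
F={n:vision.grab_frame(n) for n in("scene","top","wrist")}; pickle.dump(F,open('f11.pkl','wb'))
s=readout.read_state(); p=s['position'];print(s['clock'],p,s['force'])
F0=pickle.load(open('f0.pkl','rb'))
u=np.array([.224,.9746,0]); foot=np.r_[(O-.05*u)[:2],.03]; head=np.r_[(O+.0646*u)[:2],.145]
for n in ('scene','top','wrist'):
  print(n,'foot,head px',proj(F[n],[foot,head]).round(1).tolist())
im=F['scene']['img'].astype(int)
w=(im[...,0]-im[...,2]); m=((w>35)&(im[...,0]>130)); x,y=proj(F['scene'],[head])[0].astype(int)
n,l,st,ce=cv2.connectedComponentsWithStats(m[y-20:y+30,x-20:x+40].astype(np.uint8)); print([(st[i]+[x-20,y-20,0,0,0]).tolist() for i in range(1,n) if st[i,4]>5])
c=np.zeros((300,800,3),np.uint8)
c[:,:400]=cv2.resize(F['scene']['img'][165:225,310:390,::-1],(400,300),interpolation=cv2.INTER_CUBIC)
c[:,400:]=cv2.resize(F['top']['img'][185:245,325:405,::-1],(400,300),interpolation=cv2.INTER_CUBIC)
cv2.imwrite('pics/m8.png',c)
# lid shift check
a=F['top']['img'][200:230,188:218].astype(np.float32).mean(2);b=F0['top']['img'][200:230,188:218].astype(np.float32).mean(2);print('lid shift px',cv2.phaseCorrelate(a,b))
```

```text
28.55 [0.5273 0.215  0.2547] [-0.499  -0.1516  0.4766]
scene foot,head px [[361.7, 200.5], [331.6, 182.0]]
top foot,head px [[387.6, 220.4], [346.0, 208.5]]
wrist foot,head px [[320.7, 362.6], [320.7, 357.6]]
[[329, 179, 15, 12, 92]]
lid shift px ((-0.6211172367101572, 0.0019290368405240343), 0.2277222670449151)
```

Run:
```python
from h import *
import pickle
F=pickle.load(open('f11.pkl','rb'));F0=pickle.load(open('f0.pkl','rb'))
for n,(x,y) in (('top',(335,195)),('scene',(322,172))):
  a=F[n]['img'].astype(int)[y:y+40,x:x+60]; b=F0[n]['img'].astype(int)[y:y+40,x:x+60]
  w=(a[...,0]-a[...,2])-(b[...,0]-b[...,2]); k,l,st,ce=cv2.connectedComponentsWithStats((w>18).astype(np.uint8))
  print(n,[((st[i]+[x,y,0,0,0]).tolist(),(ce[i]+[x,y]).round(1).tolist(),a[l==i].mean(0).round().tolist()) for i in range(1,k) if st[i,4]>4])
```

```text
top [([342, 205, 22, 12, 150], [351.7, 210.3], [200.0, 181.0, 146.0]), ([380, 217, 6, 5, 17], [382.4, 219.4], [137.0, 121.0, 101.0])]
scene [([328, 178, 16, 15, 106], [335.7, 184.4], [190.0, 172.0, 134.0])]
```

```bash
python3 -c "
from bench import order
print(order.hand_in())"
```

```text
the job is handed in; nothing more can be done
None
```

The job is handed in at about 28.5 s of the 70 s allowed. The verdict was not returned, but my measurements show every step done, with the brush back in the rest (bristles low, let go) and the lid not visibly moved.

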